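Free the sagging bolt of the glass rack and hold its gate ajar

ROBOT

A 6-joint arm with a two-finger parallel gripper is mounted at the origin on a cart in front of the work surface, level with it; the furniture and walls round the work are solid. World frame = base frame: x ahead of the robot, y to its left, z up, the work surface at z = 0. Lengths are in m, angles in rad, forces in N, time in s.
With the tool pointing down it reaches from about 0.35 to 0.775 m from the base axis. Payload 7.3 kg.
Tool frame: the origin (TCP) lies at the very end of the fingers, on their centre line; the grasp point (between the pads) lies bot.pinch_z behind it (bot.pinch_z is the distance from the TCP to the grasp point, in m); z points along the fingers, y is the direction in which the jaws open and shut (so a half turn about z gives the same grasp; the last joint's range is limited). The gripper opens to 92 mm and grips with 3 to 60 N. Pads are 19 mm wide; open, the fingers measure 130 mm over their backs; the gripper's body (75 mm by 190 mm) begins 47 mm behind the grasp point.
Start: joints at [-1.338, 0.342, 1.524, -0, 1.275, -0.146], TCP at [0.194, -0.488, 0.2] pointing down, gripper open.
Joint ranges: [-2.53, 2.53], [-0.77, 2.02], [0.04, 2.7], [-1, 4.14], [0.28, 2.66], [-3.11, 3.11]. Speed limits (rad/s): [2.57, 2.57, 3.14, 3.14, 3.14, 3.14].

INTERFACE

Orientations are given as a unit quaternion [x, y, z, w].
In Python, from rig import bot gives the robot as it stands.
- The arm moves only by the tool drive_tool, never from a script. Its argument "moves" is a list of rows, each an object with "jaw": the opening, from -1 (shut) to 1 (fully open); "slide": the shift along the world's x, y, z each as a share of 0.2 m, from -1 to 1, a list of three; "dr": the turn, a rotation vector about the world's x, y, z each as a share of 180 degrees, from -1 to 1, a list of three. In form: [{"jaw": jaw, "slide": [dx, dy, dz], "dr": [wx, wy, wz]}, ...]. A call has 1 to 20 rows; each row is the pose to reach, as a shift and turn from the pose commanded when the call began, turning the shorter way round; what a row does not reach only later rows make up. A row lasts 1/10 s, in which the tool goes at most 50 mm and 8.59 degrees, less where a joint would pass 70% of its speed; a pose out of reach is approached as far as the arm can. A call with a number of a shift or a turn outside -1 to 1 is refused whole. A call with a gripper value outside its range is refused whole. The fingers move at their own pace and stop on an object; "grip_force" is the grip in N (left out, the last holds). Time passes only in rows, so rows that repeat a pose let the fingers close. It gives the time, the measured TCP pose, the force and the opening at its end, in the units of the state.
- bot.observe(): the state, without advancing time (a new reading comes with each control period).
- bot.grab_frame(name): name is "scene" or "top" or "wrist"; returns (picture, depth): 420x560x3 uint8, red, green, blue; 420x560 float32, m along the optical axis (not along the pixel's ray), 0 where there is no reading.
- bot.get_calibration(name): a dict with "camera_matrix" (3x3 intrinsics, pixels), "rvec" (rotation vector, rad) and "tvec" (3), from world to camera coordinates, as OpenCV has them; the wrist camera has in their place "mount" (4x4, takes a point from camera to tool coordinates, whose origin is the TCP and whose axes are the flange's). Camera axes: x right, y down, z forward; pixel columns grow to the right and rows downward; lengths in m; the calibration is good to about 2 mm. A picture is of the moment at which its call begins: read the wrist's pose just before it. get_calibration takes no time and is no camera call.
- bot.close_job(): hands the job in, once; it reports no verdict.
The state is a dict: "time_s": time; "joint_pos": joint angles; "joint_velocities": joint speeds; "joint_efforts": joint torques, N m; "ee_pos": TCP position; "eef_rot": TCP orientation; "force": force on the tool from outside, world axes, zero at the start; "moment": the same for the moment, N m; "width": opening from 0.0 (shut) to 1.0 (fully open).
Only numpy, scipy, OpenCV 4.12 (cv2) and the standard library are available. Lean on these libraries where they do the work, as an engineer would, in place of code of your own. Each camera call takes 0.05 s, during which the arm holds its last target.

TASK

Lift the red lock clip straight up off the gate of the glass rack, against its sprung catch, and set it down (do not drop it) in the wooden tray. Then lift the sagging bolt by its knob over the bent lip of its keeper while drawing it back clear of the keeper, swing the sprung gate towards you until its free edge stands about 85 mm out, and finish while still holding it steadily ajar there with the bolt still drawn. Leave the solder spool and the flux pot where they are.

Things in the scene. Friction and masses are not known exactly. Their poses are not given: they have to be found in the camera images.
- rack: Fixed plywood rack with upright panes of glass, 110 x 340 mm, up to 156 mm high; place and yaw vary. Origin on the worktop 75 mm behind its front edge. x points from the gate (front, robot's side) to the back board, y along the shut gate from the keeper post (-y) to the hinge post (+y), z up.
- gate: Wood and steel gate across the rack's front, 254 mm long, 18 mm thick, top 130 mm up. Origin on its vertical hinge axis at worktop height: rack frame x -60, y +130 mm. It runs from the hinge along its own -y; opening moves its free edge to rack -x (its yaw decreases), up to 0.9 rad. Shut, its axes are the rack's. A spring shuts it: 2 to 4 N at the knob. Locked until the bolt is drawn.
- gate_edge (a point): Top of the gate's free edge, 258 mm from the hinge axis, 130 mm up. Its rack frame x is -60 mm when shut and -145 mm when 85 mm ajar (gate turned 0.34 rad).
- knob (a point): Upright round steel knob of the bolt, 14 mm in diameter, to pinch from above; point on its axis, 172 mm above the worktop with the bolt down; top 22 mm above the point, free for 35 mm below it. Bolt home: rack frame x -77, y -95 mm (17 mm in front of the gate's middle plane). It moves with bolt and gate.
- bolt (a joint): Draw of the bolt in m, along the gate towards the hinge (gate +y): 0 home, 0.045 fully drawn; 2 N friction, stays where left. At about 0.003 its turned-down nose strikes the keeper's lip unless lifted; from 0.016 on it is past the lip and may sink; from 0.025 on the gate is free. The seated clip stops the knob at about 0.011.
- bolt_lift (a joint): Lift of the bolt in m, straight up: 0 sagging (it falls back by its own weight, about 1.5 N), 0.020 uppermost. It must be at least 0.011 for the nose to pass the lip.
- clip_tab (a point): Red lock clip (60 g, loose) saddled on the gate's top, hinge side of the knob; point in its upright tab: 12 mm thick (x, across the gate), 24 mm long (y, along it), 19 mm up from here, 20 mm down to the 50 mm wide saddle; rear leg ends 60 mm below. Seated: rack frame x -60, y -65 mm, 160 mm up, axes as the rack. Ball catch: pull up 5 to 10 N for 10 mm; off the gate when raised 35 mm.
- tray_in (a point): Centre of the inner floor (5 mm above the worktop) of a fixed square wooden tray, 130 x 130 mm outside, 120 x 120 mm inside, rim 28 mm high. The clip may lie in it any way round.
- spool: Spool of solder, 55 x 52 x 43 mm, loose, stays where it is; origin under its middle.
- pot: Small flux pot, 52 mm in diameter, 30 mm high, loose, stays where it is; origin under its middle.

How it is judged:
On the way, in this order (a step that is already met when the one before it is completed fails the run):
1. the clip is pulled up off the gate (z of clip_tab in the frame of rack above 0.19 m), for 0.05 s.
2. the clip lies in the tray, let go (x of clip_tab in the frame of tray_in between -0.06 and 0.06 m and y of clip_tab in the frame of tray_in between -0.06 and 0.06 m and z of clip_tab in the frame of tray_in below 0.07 m and contact force between the fingers and clip below 0.1 N), for 0.2 s.
3. the bolt is drawn clear of the keeper (value of joint bolt above 0.026 m), for 0.1 s.
At the end, for the whole second after the job is handed in: The gate's free edge is held still 60 to 115 mm out from its shut place, the fingers pressing on the gate, its bolt or knob with more than 1 N, the bolt drawn at least 18 mm, and the clip lies in the tray (x of gate_edge in the frame of rack between -0.175 and -0.12 m and contact force between the fingers and gate above 1 N and angular speed of gate below 0.05 rad/s and value of joint bolt above 0.018 m and x of clip_tab in the frame of tray_in between -0.06 and 0.06 m and y of clip_tab in the frame of tray_in between -0.06 and 0.06 m and z of clip_tab in the frame of tray_in below 0.07 m); the arm keeps its last pose, push and grip.
It fails at once if the solder spool or the flux pot is moved more than 25 mm (distance of any of spool, pot from where it was at the start of the episode above 0.025 m).
It fails at once if the clip is dropped from more than 40 mm above the tray floor (horizontal distance between clip_tab and tray_in below 0.11 m and z of clip_tab in the frame of tray_in above 0.105 m and contact force between the fingers and clip below 0.1 N).
It also fails if it takes over 51 s, if anything falls off the work surface, if the arm or the gripper's body presses on something with over 40 N, if the wrist force passes 120 N, or if a joint passes its speed limit or range.

## Working session

There is one attempt and no reset: what is moved stays moved. The work goes in short steps, Python scripts to look and compute and a tool call to move; the robot and the scene stay as the last step left them, time stands still between calls to the robot, and variables do not carry over. Pictures are saved under pics/ and viewed, and the job is handed in when it is done.

Besides the shell and the picture viewer there is one more tool, called after "Emit:" as name(argument=value, ...), one argument or row to a line, values as JSON. drive_tool: Moves the arm, as the interface text tells. Its arguments: {"type":"object","properties":{"moves":{"type":"array","items":{"type":"object","properties":{"jaw":{"type":"number"},"slide":{"type":"array","items":{"type":"number","minimum":-1,"maximum":1}},"dr":{"type":"array","items":{"type":"number","minimum":-1,"maximum":1}}}}},"grip_force":{"type":"number"}},"required":["moves"]}

```bash
ls; mkdir -p pics; python3 - <<'E'
from rig import bot
import cv2,numpy as np
print(bot.observe()); print(bot.pinch_z)
for n in ["scene","top"]:
    p,d=bot.grab_frame(n); cv2.imwrite(f"pics/{n}0.png",p[:,:,::-1]); np.savez(f"pics/{n}0.npz",p=p,d=d)
    print(n,bot.get_calibration(n), d.min(), d.max())
print(bot.get_calibration("wrist"))
E
```

```text
pics
{'time_s': 0.0, 'joint_pos': array([-1.33802788e+00,  3.42731858e-01,  1.52502896e+00,  3.07373200e-05,
        1.27539669e+00, -1.45984993e-01]), 'joint_velocities': array([-3.96842008e-03, -7.68464755e-04,  6.54459154e-04, -1.40446103e-05,
        6.28155717e-05, -1.87072487e-03]), 'joint_efforts': array([-1.19395327e-04, -4.31243598e+01, -2.44213468e+01,  7.15467031e-02,
        5.58741507e-02, -1.32240607e-04]), 'ee_pos': array([ 0.19405722, -0.48733069,  0.19883609]), 'eef_rot': array([ 9.82122300e-01,  1.88242332e-01, -1.92545243e-05, -7.82327156e-04]), 'force': array([-0.04476351, -0.47611287,  0.35891779]), 'moment': array([ 0.00288866, -0.01077203,  0.018543  ]), 'width': 1.0008736649917864}
0.0188
scene {'camera_matrix': array([[437.53088306,   0.        , 278.4759986 ],
       [  0.        , 437.53088306, 210.15023612],
       [  0.        ,   0.        ,   1.        ]]), 'rvec': array([ 1.39853208, -2.17335726,  0.91563133]), 'tvec': array([0.29454482, 0.43268384, 1.05357243])} 0.0 2.4032228
top {'camera_matrix': array([[383.10860835,   0.        , 282.87059945],
       [  0.        , 383.10860835, 206.00392381],
       [  0.        ,   0.        ,   1.        ]]), 'rvec': array([ 2.16662375, -2.16268939,  0.18326432]), 'tvec': array([0.03666909, 0.57350078, 1.03476942])} 0.0 1.9571862
{'camera_matrix': array([[289.31637392,   0.        , 279.04479453],
       [  0.        , 289.31637392, 206.05871836],
       [  0.        ,   0.        ,   1.        ]]), 'mount': array([[-1.10608665e-04, -9.68667793e-01, -2.48360011e-01,
         6.61292434e-02],
       [ 9.99999961e-01, -1.70781667e-04,  2.20736178e-04,
        -5.39949835e-04],
       [-2.56235363e-04, -2.48359977e-01,  9.68667774e-01,
        -1.85195480e-01],
       [ 0.00000000e+00,  0.00000000e+00,  0.00000000e+00,
         1.00000000e+00]])}
```

View pics/scene0.png

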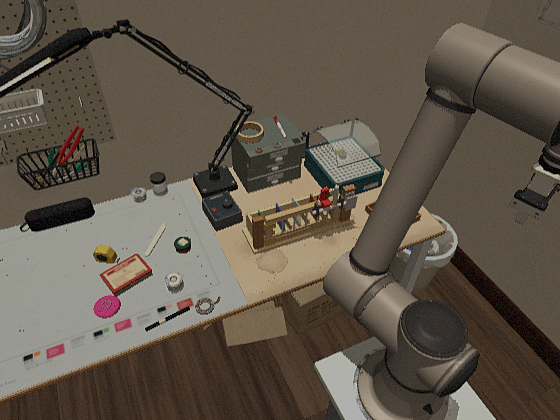

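View pics/top0.png

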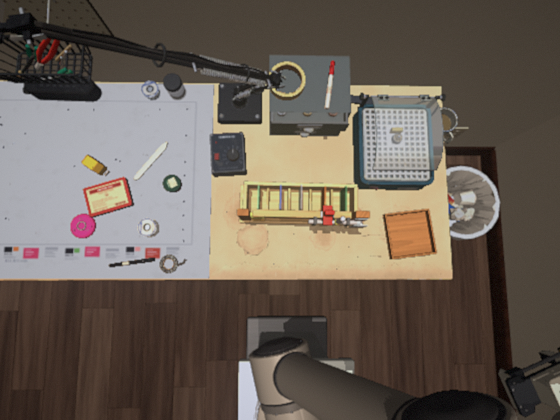

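The top view shows the rack at about (303,205) with the red clip at (328,214), and the tray at about (410,234). I'll locate them using colour masks and depth.

```bash
cat > h.py <<'E'
import numpy as np,cv2
from rig import bot
from scipy.spatial.transform import Rotation as R
def pose(n,st=None):
    c=bot.get_calibration(n);K=c["camera_matrix"]
    if n!="wrist":
        Rm=cv2.Rodrigues(c["rvec"])[0];return K,Rm.T,-Rm.T@c["tvec"]
    M=c["mount"];T=R.from_quat(st["eef_rot"]).as_matrix()
    return K,T@M[:3,:3],T@M[:3,3]+st["ee_pos"]
def pts(n,d,st=None):
    K,Rc,t=pose(n,st);v,u=np.mgrid[:d.shape[0],:d.shape[1]]
    c=np.stack([(u-K[0,2])/K[0,0]*d,(v-K[1,2])/K[1,1]*d,d],-1)
    return c@Rc.T+t
def proj(n,X,st=None):
    K,Rc,t=pose(n,st);c=(np.asarray(X)-t)@Rc;return (c[...,:2]/c[...,2:])*K[0,0]+K[:2,2]
def ray(n,uv,z,st=None):
    K,Rc,t=pose(n,st);r=Rc@np.array([(uv[0]-K[0,2])/K[0,0],(uv[1]-K[1,2])/K[0,0],1]);return t+r*(z-t[2])/r[2]
E
python3 - <<'E'
from h import *
for n in ["top","scene"]:
    f=np.load(f"pics/{n}0.npz");p=f["p"];P=pts(n,f["d"]);h=cv2.cvtColor(p,cv2.COLOR_RGB2HSV)
    x0,y0,x1,y1=(230,160,450,280) if n=="top" else (240,160,430,260)
    red=((h[...,0]<5)|(h[...,0]>174))&(h[...,1]>170)&(h[...,2]>90)
    m=np.zeros_like(red);m[y0:y1,x0:x1]=1;m&=red
    v,u=np.nonzero(m);print(n,"red",len(u),u.min(),u.max(),v.min(),v.max());Q=P[m];print(Q.min(0),Q.max(0),np.median(Q,0))
    cv2.imwrite(f"pics/{n}c.png",cv2.resize(p[y0:y1,x0:x1,::-1],None,fx=3.5,fy=3.5,interpolation=cv2.INTER_CUBIC))
f=np.load("pics/top0.npz");P=pts("top",f["d"]);np.set_printoptions(precision=3,suppress=True)
for v in range(180,232,4): print(v,[tuple(P[v,u].round(3)) for u in (244,264,300,345,358)])
for uv in [(240,30),(300,75),(395,110),(410,234),(410,215),(230,265)]: print(uv,P[uv[1],uv[0]])
E
```

```text
top red 105 323 449 197 224
[ 0.51374068 -0.70548705 -0.52560231] [ 0.69401988 -0.05973768  0.18329222] [ 0.5395128  -0.07428312  0.14201303]
scene red 80 317 330 187 205
[ 0.51074121 -0.17364954  0.00957075] [ 0.70372161 -0.05926345  0.1829299 ] [ 0.53224345 -0.06976345  0.13968271]
180 [(np.float64(0.655), np.float64(0.15), np.float64(0.003)), (np.float64(0.655), np.float64(0.092), np.float64(0.004)), (np.float64(0.656), np.float64(-0.014), np.float64(0.001)), (np.float64(0.656), np.float64(-0.146), np.float64(0.003)), (np.float64(0.644), np.float64(-0.171), np.float64(0.061))]
184 [(np.float64(0.629), np.float64(0.145), np.float64(0.073)), (np.float64(0.629), np.float64(0.09), np.float64(0.074)), (np.float64(0.63), np.float64(-0.008), np.float64(0.073)), (np.float64(0.631), np.float64(-0.132), np.float64(0.072)), (np.float64(0.637), np.float64(-0.175), np.float64(0.041))]
188 [(np.float64(0.616), np.float64(0.144), np.float64(0.084)), (np.float64(0.626), np.float64(0.091), np.float64(0.032)), (np.float64(0.613), np.float64(-0.006), np.float64(0.104)), (np.float64(0.615), np.float6
[... 2602 characters left out ...]
.091), np.float64(0.007)), (np.float64(0.526), np.float64(-0.012), np.float64(0.01)), (np.float64(0.517), np.float64(-0.123), np.float64(0.108)), (np.float64(0.516), np.float64(-0.155), np.float64(0.118))]
228 [(np.float64(0.514), np.float64(0.148), np.float64(0.001)), (np.float64(0.514), np.float64(0.091), np.float64(0.005)), (np.float64(0.515), np.float64(-0.013), np.float64(0.004)), (np.float64(0.515), np.float64(-0.142), np.float64(0.006)), (np.float64(0.515), np.float64(-0.18), np.float64(0.006))]
(240, 30) [0.959 0.145 0.265]
(300, 75) [0.876 0.001 0.211]
(395, 110) [ 0.8   -0.242  0.183]
(410, 234) [ 0.498 -0.331  0.005]
(410, 215) [ 0.553 -0.334  0.005]
(230, 265) [0.41  0.186 0.003]
```

```bash
sleep 0.1; ls pics
```

```text
scene0.npz
scene0.png
scenec.png
top0.npz
top0.png
topc.png
```

View pics/topc.png

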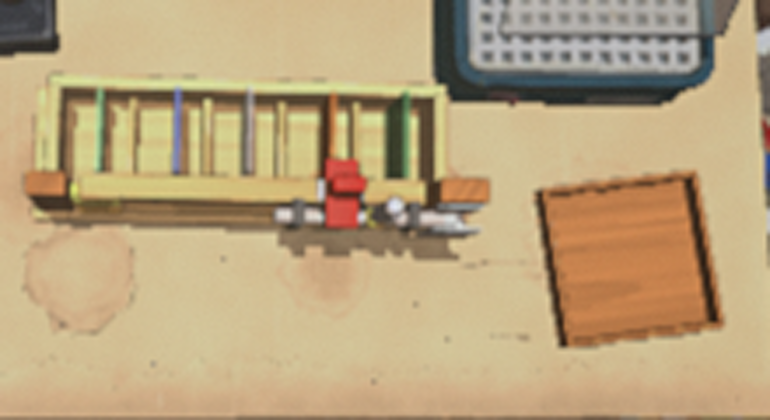

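View pics/scenec.png

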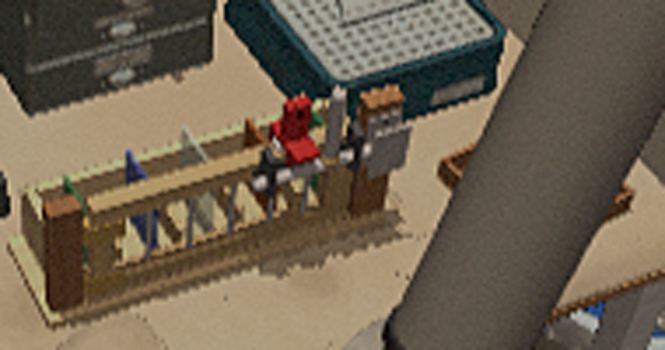

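The rack is nearly square to the world. The clip is near (0.537,-0.07), the tray centre near (0.50,-0.33), and the spool and pot are away on the mat. I'm moving above the clip for a close look.

Emit:
drive_tool(
  moves=[
    {"jaw": 1,"slide": [0.85,1,0.25],"dr": [0,0,0.19]},
    {"jaw": 1,"slide": [0.85,1,0.25],"dr": [0,0,0.19]},
    {"jaw": 1,"slide": [0.85,1,0.25],"dr": [0,0,0.19]},
    {"jaw": 1,"slide": [0.85,1,0.25],"dr": [0,0,0.19]},
    {"jaw": 1,"slide": [0.85,1,0.25],"dr": [0,0,0.19]},
    {"jaw": 1,"slide": [0.85,1,0.25],"dr": [0,0,0.19]},
  ],
)

```text
time_s: 0.7
ee_pos: [0.3663, -0.2847, 0.2504]
eef_rot: [0.883, 0.47, 0.001, 0.0]
force: [-0.1, 0.2, -0.7]
width: 0.997
```

Emit:
drive_tool(
  moves=[
    {"jaw": 0,"slide": [0.85,1,0.25],"dr": [0,0,0.19]},
    {"jaw": 0,"slide": [0.85,1,0.25],"dr": [0,0,0.19]},
    {"jaw": 0,"slide": [0.85,1,0.25],"dr": [0,0,0.19]},
    {"jaw": 0,"slide": [0.85,1,0.25],"dr": [0,0,0.19]},
    {"jaw": 0,"slide": [0.85,1,0.25],"dr": [0,0,0.19]},
    {"jaw": 0,"slide": [0.85,1,0.25],"dr": [0,0,0.19]},
    {"jaw": 0,"slide": [0.85,1,0.25],"dr": [0,0,0.19]},
    {"jaw": 0,"slide": [0.85,1,0.25],"dr": [0,0,0.19]},
  ],
)

```text
time_s: 1.5
ee_pos: [0.5337, -0.0878, 0.2989]
eef_rot: [0.706, 0.708, -0.001, -0.0]
force: [0.3, -0.8, 0.2]
width: 0.501
```

```bash
python3 - <<'E'
from h import *
st=bot.observe();print(st["time_s"],st["ee_pos"],st["eef_rot"],st["width"],st["joint_pos"],R.from_quat(st["eef_rot"]).as_matrix())
p,d=bot.grab_frame("wrist");np.savez("pics/w1.npz",p=p,d=d,ee_pos=st["ee_pos"],eef_rot=st["eef_rot"])
cv2.imwrite("pics/w1.png",p[:,:,::-1])
E
```

```text
1.5 [ 0.53373033 -0.08783344  0.29888064] [ 7.06200227e-01  7.08011802e-01 -5.35611912e-04 -4.90107316e-04] 0.501336281962063 [-3.04499744e-01  3.17878328e-01  1.28745113e+00 -4.98323196e-04
  1.53762712e+00 -3.07044834e-01] [[-2.56199777e-03  9.99995666e-01 -1.45050204e-03]
 [ 9.99996716e-01  2.56190442e-03 -6.62113141e-05]
 [-6.24949796e-05 -1.45066691e-03 -9.99998946e-01]]
```

View pics/w1.png

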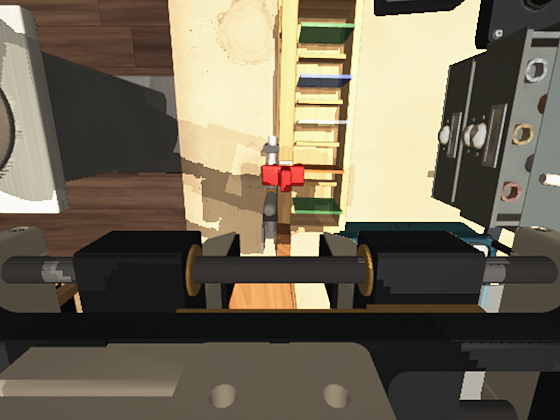

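The wrist view shows the clip at (283,176), the knob at about (270,212), and the gate bar running up column ~287.

```bash
python3 - <<'E'
from h import *
np.set_printoptions(precision=4,suppress=True)
st=np.load("pics/w1.npz");p=st["p"];d=st["d"];P=pts("wrist",d,st);h=cv2.cvtColor(p,cv2.COLOR_RGB2HSV)
red=((h[...,0]<5)|(h[...,0]>174))&(h[...,1]>150)&(h[...,2]>90);red[:150]=0;red[200:]=0;red[:,:255]=0;red[:,310:]=0
v,u=np.nonzero(red);print(u.min(),u.max(),v.min(),v.max())
Q=P[red];top=Q[Q[:,2]>0.17];print("top",len(top),top.min(0),top.max(0),top.mean(0));s=Q[(Q[:,2]<0.148)&(Q[:,2]>.125)];print("saddle",s.min(0),s.max(0))
# gate top points
m=(P[...,2]>0.122)&(P[...,2]<0.138)&(P[...,0]>0.5)&(P[...,0]<0.58)&(P[...,1]<0.11)&(P[...,1]>-0.02)
G=P[m];print("gate",len(G),np.median(G[:,2]))
xs=[];
for y in np.arange(-0.02,0.11,0.01):
    g=G[abs(G[:,1]-y)<.005]; 
    if len(g)>5: xs.append((y,g[:,0].min(),g[:,0].max(),g[:,0].mean()))
xs=np.array(xs);print(xs);print(np.polyfit(xs[:,0],xs[:,3],1))
k=P[(P[...,2]>0.18)&(P[...,1]<-0.08)&(P[...,1]>-0.15)&(P[...,0]>0.48)&(P[...,0]<0.57)];print("knob",len(k),k.min(0) if len(k) else 0,k.max(0) if len(k) else 0, k.mean(0))
r=P[(P[...,0]>0.56)&(P[...,0]<0.66)&(abs(P[...,1]+0.06)<.04)];print("rackmaxz",np.percentile(r[:,2],[90,98,100]))
t=np.load("pics/top0.npz");
cv2.imwrite("pics/w1c.png",cv2.resize(p[130:260,200:360,::-1],None,fx=5,fy=4.6,interpolation=cv2.INTER_CUBIC))
# tray
h=cv2.cvtColor(t["p"],cv2.COLOR_RGB2HSV);m=((h[...,0]<16)&(h[...,1]>110)).astype(np.uint8);m[:200]=0;m[270:]=0;m[:,:375]=0;m[:,440:]=0
m=cv2.morphologyEx(m,cv2.MORPH_CLOSE,np.ones((5,5)));c=max(cv2.findContours(m,0,2)[0],key=cv2.contourArea);b=cv2.boxPoints(cv2.minAreaRect(c));print("tray px",b)
for z in (0.028,): print(np.array([ray("top",q,z) for q in b]),np.mean([ray("top",q,z) for q in b],axis=0))
E
```

```text
262 304 164 191
top 229 [ 0.5333 -0.0827  0.1707] [ 0.546  -0.021   0.4841] [ 0.5402 -0.0705  0.1812]
saddle [ 0.5124 -0.0889  0.1252] [ 0.5627 -0.0597  0.1451]
gate 1979 0.13005536026214154
[[-0.02    0.5328  0.5506  0.5417]
 [-0.01    0.5328  0.5506  0.5421]
 [ 0.      0.5339  0.5504  0.5421]
 [ 0.01    0.5339  0.5513  0.5421]
 [ 0.02    0.5338  0.5512  0.5425]
 [ 0.03    0.5338  0.5511  0.5423]
 [ 0.04    0.5338  0.552   0.543 ]
 [ 0.05    0.5349  0.552   0.5433]
 [ 0.06    0.5348  0.5517  0.5433]
 [ 0.07    0.5348  0.5526  0.5432]
 [ 0.08    0.5348  0.5525  0.5439]
 [ 0.09    0.5358  0.5523  0.544 ]
 [ 0.1     0.5357  0.5531  0.5441]]
[0.02   0.5421]
knob 1895 [ 0.5078 -0.1074  0.18  ] [ 0.57  -0.08   0.417] [ 0.5431 -0.0909  0.3691]
rackmaxz [0.4343 0.4351 0.4363]
tray px [[382.498  213.8874]
 [428.9666 206.3925]
 [436.4818 252.9868]
 [390.0132 260.4818]]
[[ 0.5534 -0.2464  0.028 ]
 [ 0.5755 -0.3815  0.028 ]
 [ 0.443  -0.3959  0.028 ]
 [ 0.4221 -0.2628  0.028 ]] [ 0.4985 -0.3217  0.028 ]
```

View pics/w1c.png

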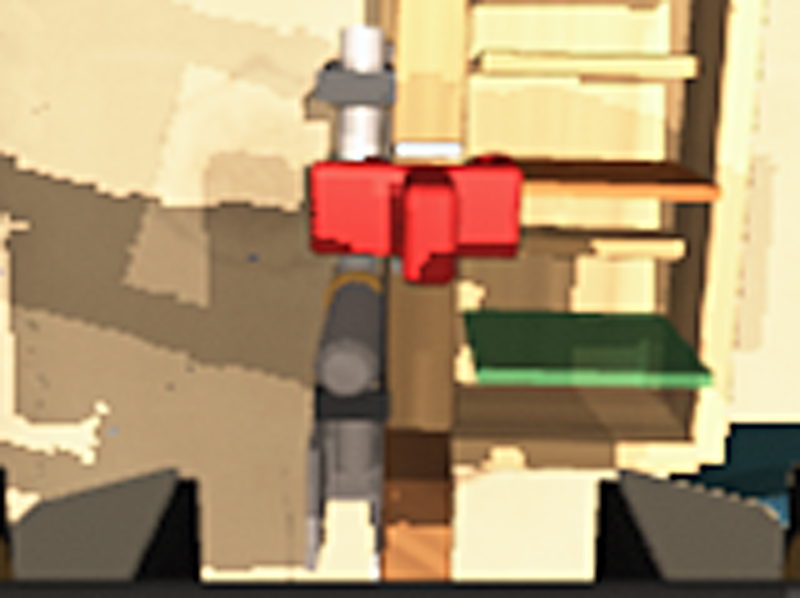

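```bash
python3 - <<'E'
from h import *
np.set_printoptions(precision=4,suppress=True)
st=np.load("pics/w1.npz");p=st["p"];P=pts("wrist",st["d"],st);
print("knob top",ray("wrist",(270,209.8),0.194,st),P[206:215,270])
# tab top crop corners u 405..455, v 182..265
for c in [(405,183),(455,183),(405,262),(455,262)]: print(ray("wrist",(200+c[0]/5,130+c[1]/4.6),0.179,st))
print("saddle",[ray("wrist",(200+a/5,130+b/4.6),0.14,st) for a,b in [(311,163),(520,165)]])
print(P[180,272:300,2].round(3))
# pane heights
for v,u in [(211,330),(209,330),(213,335),(172,330),(170,330)]: print(P[v,u])
# clip pose implied from gate line: gate centre x at y
print("gate cx at -0.07", 0.5421-0.0014)
E
```

```text
knob top [ 0.5237 -0.0995  0.194 ] [[ 0.5237 -0.0955  0.1937]
 [ 0.5238 -0.0965  0.194 ]
 [ 0.5238 -0.0973  0.195 ]
 [ 0.5237 -0.0986  0.1942]
 [ 0.5237 -0.0999  0.1933]
 [ 0.5237 -0.1009  0.1935]
 [ 0.5237 -0.1018  0.1943]
 [ 0.5237 -0.1031  0.1933]
 [ 0.5238 -0.1036  0.1954]]
[ 0.5351 -0.0598  0.179 ]
[ 0.5456 -0.0598  0.179 ]
[ 0.5352 -0.0782  0.179 ]
[ 0.5459 -0.0782  0.179 ]
saddle [array([ 0.513 , -0.0597,  0.14  ]), array([ 0.5625, -0.0601,  0.14  ])]
[0.141 0.139 0.14  0.139 0.141 0.141 0.141 0.14  0.141 0.178 0.178 0.178
 0.18  0.178 0.18  0.18  0.178 0.179 0.177 0.177 0.141 0.141 0.14  0.14
 0.141 0.139 0.14  0.14 ]
[ 0.6036 -0.127   0.098 ]
[ 0.6052 -0.1267  0.0882]
[ 0.6107 -0.1299  0.0978]
[ 0.6027 -0.0742  0.0887]
[ 0.6032 -0.0719  0.0851]
gate cx at -0.07 0.5407000000000001
```

Tab centre is (0.540,-0.070), knob (0.524,-0.099), rack yaw about -0.02. The spacing agrees with the given sizes. Next I descend on the tab.

Emit:
drive_tool(
  grip_force=40,
  moves=[
    {"jaw": -0.3,"slide": [0.032,0.09,-0.25],"dr": [0,0,-0.007]},
    {"jaw": -0.3,"slide": [0.032,0.09,-0.4],"dr": [0,0,-0.007]},
    {"jaw": -0.3,"slide": [0.032,0.09,-0.55],"dr": [0,0,-0.007]},
    {"jaw": -0.3,"slide": [0.032,0.09,-0.65],"dr": [0,0,-0.007]},
    {"jaw": -0.3,"slide": [0.032,0.09,-0.76],"dr": [0,0,-0.007]},
    {"jaw": -0.3,"slide": [0.032,0.09,-0.76],"dr": [0,0,-0.007]},
    {"jaw": -1,"slide": [0.032,0.09,-0.76],"dr": [0,0,-0.007]},
    {"jaw": -1,"slide": [0.032,0.09,-0.76],"dr": [0,0,-0.007]},
    {"jaw": -1,"slide": [0.032,0.09,-0.76],"dr": [0,0,-0.007]},
    {"jaw": -1,"slide": [0.032,0.09,-0.76],"dr": [0,0,-0.007]},
    {"jaw": -1,"slide": [0.032,0.09,-0.76],"dr": [0,0,-0.007]},
  ],
)

```text
time_s: 2.65
ee_pos: [0.5412, -0.0701, 0.1487]
eef_rot: [0.714, 0.7, 0.001, 0.001]
force: [-1.5, -0.2, 6.1]
width: 0.113
```

Emit:
drive_tool(
  moves=[
    {"jaw": -1,"slide": [0,0,0.05]},
    {"jaw": -1,"slide": [0,0,0.1]},
    {"jaw": -1,"slide": [0,0,0.2]},
    {"jaw": -1,"slide": [0,0,0.3]},
    {"jaw": -1,"slide": [0,0,0.4]},
    {"jaw": -1,"slide": [0,0,0.5]},
    {"jaw": -1,"slide": [0,0,0.6]},
    {"jaw": -1,"slide": [0,0,0.6]},
  ],
)

```text
invalid input at $.moves[0]: expected keys jaw, slide, dr
```

```bash
python3 - <<'E'
from h import *
st=bot.observe();print(st)
p,d=bot.grab_frame("wrist");np.savez("pics/w2.npz",p=p,d=d,ee_pos=st["ee_pos"],eef_rot=st["eef_rot"])
p2,d2=bot.grab_frame("scene")
cv2.imwrite("pics/w2.png",np.hstack([cv2.resize(p[150:330,180:380,::-1],(400,360)),cv2.resize(p2[150:250,280:390,::-1],(396,360))]))
E
```

```text
{'time_s': 2.65, 'joint_pos': array([-2.69087373e-01,  4.23133784e-01,  1.54700776e+00, -2.60121126e-04,
        1.16901562e+00, -2.48914014e-01]), 'joint_velocities': array([ 0.00150446,  0.00176754,  0.00051264, -0.00109126, -0.00138315,
       -0.00014678]), 'joint_efforts': array([ 3.47456289e-01, -4.29117000e+01, -2.15169990e+01,  3.02304765e-01,
       -1.12515776e-01, -3.72858398e-03]), 'ee_pos': array([ 0.54119236, -0.07008157,  0.14874113]), 'eef_rot': array([7.14167016e-01, 6.99974268e-01, 5.08270157e-04, 1.11306297e-03]), 'force': array([-1.46431254, -0.24394503,  6.0736939 ]), 'moment': array([-0.1592991 , -0.01506448, -0.01164161]), 'width': 0.11253084573242822}
```

View pics/w2.png

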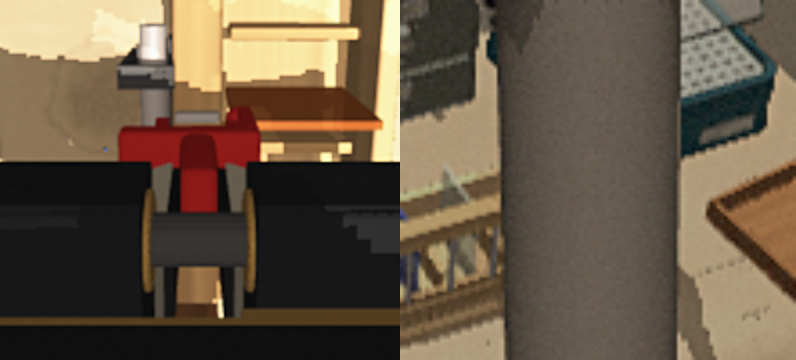

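The move was refused because each row needs "dr". The wrist view shows the tab between the fingers, so I'll lift now.

Emit:
drive_tool(
  moves=[
    {"jaw": -1,"slide": [0,0,0.05],"dr": [0,0,0]},
    {"jaw": -1,"slide": [0,0,0.1],"dr": [0,0,0]},
    {"jaw": -1,"slide": [0,0,0.2],"dr": [0,0,0]},
    {"jaw": -1,"slide": [0,0,0.3],"dr": [0,0,0]},
    {"jaw": -1,"slide": [0,0,0.4],"dr": [0,0,0]},
    {"jaw": -1,"slide": [0,0,0.5],"dr": [0,0,0]},
    {"jaw": -1,"slide": [0,0,0.6],"dr": [0,0,0]},
    {"jaw": -1,"slide": [0,0,0.6],"dr": [0,0,0]},
  ],
)

```text
time_s: 3.55
ee_pos: [0.5418, -0.07, 0.2711]
eef_rot: [0.714, 0.7, 0.002, 0.003]
force: [0.3, -0.1, -0.1]
width: 0.114
```

```bash
python3 - <<'E'
from h import *
st=bot.observe();print(st["ee_pos"])
p,d=bot.grab_frame("wrist");np.savez("pics/w3.npz",p=p,d=d,ee_pos=st["ee_pos"],eef_rot=st["eef_rot"])
p2,d2=bot.grab_frame("scene")
cv2.imwrite("pics/w3.png",np.hstack([cv2.resize(p[100:330,150:400,::-1],(400,360)),cv2.resize(p2[130:250,260:390,::-1],(396,360))]))
P=pts("wrist",d,st);h=cv2.cvtColor(p,cv2.COLOR_RGB2HSV)
red=((h[...,0]<5)|(h[...,0]>174))&(h[...,1]>150)&(h[...,2]>60)&(P[...,2]>.1);red[:150]=0;print(np.percentile(P[red],[2,50,98],axis=0))
E
```

```text
[ 0.54182252 -0.07002912  0.27106646]
[[ 0.51533551 -0.07186541  0.23037398]
 [ 0.54081152 -0.06249421  0.26267095]
 [ 0.56176835 -0.05945016  0.30218382]]
```

View pics/w3.png

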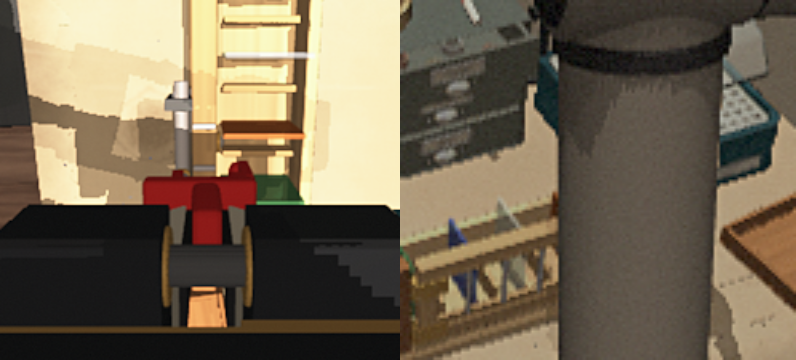

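The clip is off at about 0.28 m, held square. Now I carry it to the tray.

Emit:
drive_tool(
  moves=[
    {"jaw": -1,"slide": [0,-0.15,0],"dr": [0,0,0]},
    {"jaw": -1,"slide": [-0.05,-0.35,0],"dr": [0,0,0]},
    {"jaw": -1,"slide": [-0.1,-0.6,0],"dr": [0,0,0]},
    {"jaw": -1,"slide": [-0.18,-0.85,-0.1],"dr": [0,0,0]},
    {"jaw": -1,"slide": [-0.18,-1,-0.2],"dr": [0,0,0]},
    {"jaw": -1,"slide": [-0.18,-1,-0.2],"dr": [0,0,0]},
  ],
)

```text
time_s: 4.25
ee_pos: [0.5016, -0.2728, 0.2226]
eef_rot: [0.716, 0.698, -0.001, -0.004]
force: [0.3, 0.9, -1.3]
width: 0.114
```

Emit:
drive_tool(
  moves=[
    {"jaw": -1,"slide": [0,-0.26,-0.15],"dr": [0,0,0]},
    {"jaw": -1,"slide": [0,-0.26,-0.35],"dr": [0,0,0]},
    {"jaw": -1,"slide": [0,-0.26,-0.55],"dr": [0,0,0]},
    {"jaw": -1,"slide": [0,-0.26,-0.7],"dr": [0,0,0]},
    {"jaw": -1,"slide": [0,-0.26,-0.8],"dr": [0,0,0]},
    {"jaw": -1,"slide": [0,-0.26,-0.85],"dr": [0,0,0]},
    {"jaw": -1,"slide": [0,-0.26,-0.85],"dr": [0,0,0]},
  ],
)

```text
time_s: 4.95
ee_pos: [0.5042, -0.3207, 0.0564]
eef_rot: [0.714, 0.7, -0.0, -0.001]
force: [0.1, 0.5, -0.4]
width: 0.114
```

```bash
python3 - <<'E'
from h import *
st=bot.observe();print(st["ee_pos"],st["force"],st["eef_rot"],st["width"])
p,d=bot.grab_frame("wrist")
p2,d2=bot.grab_frame("top")
cv2.imwrite("pics/w4.png",np.hstack([cv2.resize(p[:,:,::-1],(400,300)),cv2.resize(p2[180:280,340:460,::-1],(396,300))]))
P=pts("wrist",d,st)
h=cv2.cvtColor(p,cv2.COLOR_RGB2HSV)
red=((h[...,0]<5)|(h[...,0]>174))&(h[...,1]>150)&(h[...,2]>60)&(P[...,2]>.0)&(P[...,2]<.15)&(P[...,1]<-.25);print(np.percentile(P[red],[2,50,98],axis=0))
E
```

```text
[ 0.50416803 -0.32065894  0.05640546] [ 0.08776923  0.45679903 -0.44700485] [ 7.14011745e-01  7.00132497e-01 -5.10822051e-05 -1.30827059e-03] 0.1135018680725442
[[ 0.47704521 -0.32273996  0.0146643 ]
 [ 0.50324967 -0.31310124  0.04806291]
 [ 0.52403603 -0.31008963  0.08754477]]
```

View pics/w4.png

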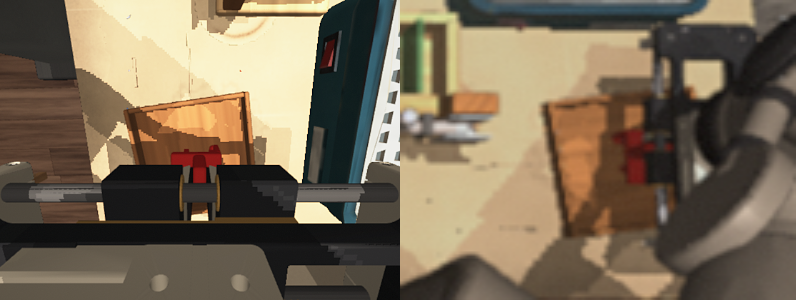

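The clip is over the middle of the tray and the leg is about 2 mm above the floor. I'll ease it down.

Emit:
drive_tool(
  moves=[
    {"jaw": -1,"slide": [0,0,-0.01],"dr": [0,0,0]},
    {"jaw": -1,"slide": [0,0,-0.02],"dr": [0,0,0]},
    {"jaw": -1,"slide": [0,0,-0.02],"dr": [0,0,0]},
  ],
)

```text
time_s: 5.35
ee_pos: [0.5049, -0.3221, 0.0543]
eef_rot: [0.714, 0.7, 0.0, 0.001]
force: [-0.0, 0.0, 2.8]
width: 0.114
```

Contact (2.8 N). I'll open only partly so the tab is supported, then rise.

Emit:
drive_tool(
  moves=[
    {"jaw": -0.6,"slide": [0,0,0],"dr": [0,0,0]},
    {"jaw": -0.4,"slide": [0,0,0],"dr": [0,0,0]},
    {"jaw": 0,"slide": [0,0,0],"dr": [0,0,0]},
    {"jaw": 0,"slide": [0,0,0],"dr": [0,0,0]},
    {"jaw": 0.3,"slide": [0,0,0],"dr": [0,0,0]},
    {"jaw": 0.3,"slide": [0,0,0.1],"dr": [0,0,0]},
    {"jaw": 0.3,"slide": [0,0,0.3],"dr": [0,0,0]},
    {"jaw": 0.3,"slide": [0,0,0.5],"dr": [0,0,0]},
    {"jaw": 0.3,"slide": [0,0,0.7],"dr": [0,0,0]},
    {"jaw": 0.3,"slide": [0,0,0.8],"dr": [0,0,0]},
  ],
)

```text
time_s: 6.35
ee_pos: [0.5056, -0.3225, 0.2176]
eef_rot: [0.714, 0.7, 0.0, 0.003]
force: [-0.2, 0.1, 0.4]
width: 0.65
```

```bash
python3 - <<'E'
from h import *
st=bot.observe();print(st["ee_pos"],st["force"],st["time_s"],st["width"])
p,d=bot.grab_frame("wrist")
p2,d2=bot.grab_frame("top")
cv2.imwrite("pics/w5.png",np.hstack([cv2.resize(p[:,:,::-1],(400,300)),cv2.resize(p2[180:280,340:460,::-1],(396,300))]))
P=pts("wrist",d,st)
h=cv2.cvtColor(p,cv2.COLOR_RGB2HSV)
red=((h[...,0]<5)|(h[...,0]>174))&(h[...,1]>150)&(h[...,2]>60)&(P[...,2]>.0)&(P[...,2]<.15)&(P[...,1]<-.25);print(np.percentile(P[red],[2,50,98],axis=0))
E
```

```text
[ 0.50557521 -0.32253962  0.21761914] [-0.18042971  0.09333012  0.3889383 ] 6.35 0.6498859382613675
[[ 0.46282142 -0.33362839  0.00981575]
 [ 0.48934093 -0.3212159   0.03938146]
 [ 0.52360471 -0.31163266  0.06462292]]
```

View pics/w5.png

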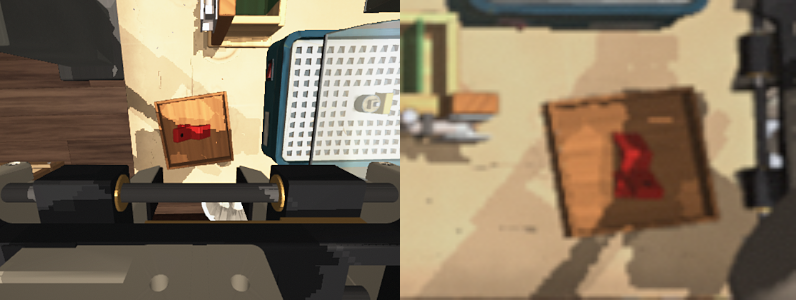

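The clip has tipped over and lies in the middle of the tray, z ≤ 0.065. Next is the knob.

Emit:
drive_tool(
  moves=[
    {"jaw": 0,"slide": [0.09,0.2,0.1],"dr": [0,0,0]},
    {"jaw": 0,"slide": [0.09,0.45,0.1],"dr": [0,0,0]},
    {"jaw": 0,"slide": [0.09,0.7,0.1],"dr": [0,0,0]},
    {"jaw": 0,"slide": [0.09,0.9,0.1],"dr": [0,0,0]},
    {"jaw": 0,"slide": [0.09,1,0.1],"dr": [0,0,0]},
    {"jaw": 0,"slide": [0.09,1,0.1],"dr": [0,0,0]},
    {"jaw": 0,"slide": [0.09,1,0.1],"dr": [0,0,0]},
  ],
)

```text
time_s: 7.15
ee_pos: [0.5223, -0.1218, 0.2325]
eef_rot: [0.714, 0.7, -0.0, -0.001]
force: [-0.3, -0.4, 0.3]
width: 0.499
```

```bash
python3 - <<'E'
from h import *
st=bot.observe();print(st["ee_pos"],st["force"],st["time_s"],st["width"],st["eef_rot"])
p,d=bot.grab_frame("wrist")
cv2.imwrite("pics/w6.png",cv2.resize(p[:,:,::-1],(800,600)))
P=pts("wrist",d,st);k=P[(P[...,2]>0.185)&(P[...,2]<.2)&(P[...,1]<-0.07)&(P[...,1]>-0.13)&(P[...,0]>0.50)&(P[...,0]<0.545)];print("knob",len(k),k.min(0),k.max(0),k.mean(0))
E
```

```text
[ 0.52228973 -0.12183031  0.23253155] [-0.30201848 -0.35224275  0.32101902] 7.15 0.49912205314731467 [ 7.13868623e-01  7.00279287e-01 -4.87273119e-04 -5.20509112e-04]
knob 236 [ 0.51645779 -0.10749882  0.18539568] [ 0.52934076 -0.0938194   0.19564748] [ 0.52275762 -0.09968411  0.1926329 ]
```

View pics/w6.png

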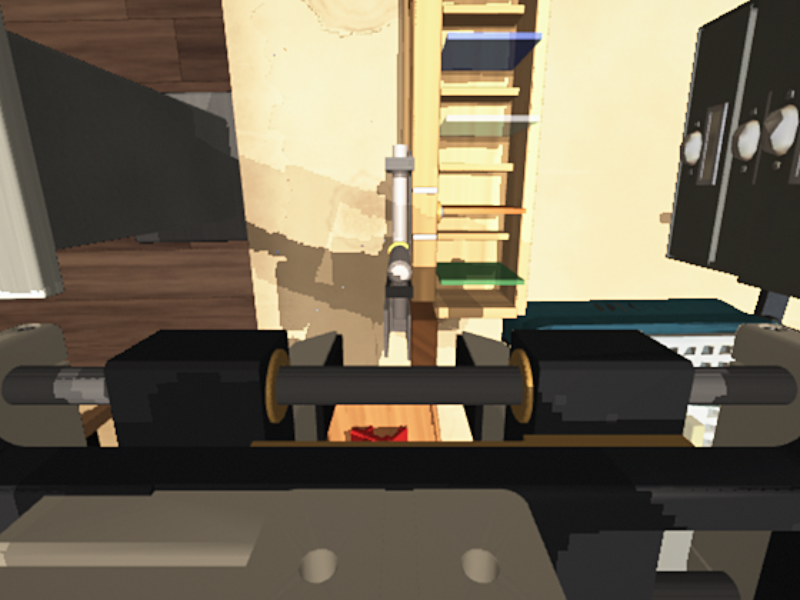

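Knob confirmed at (0.523,-0.100). I descend and pinch.

Emit:
drive_tool(
  grip_force=40,
  moves=[
    {"jaw": 0,"slide": [0.004,0.11,-0.03],"dr": [0,0,0]},
    {"jaw": -0.2,"slide": [0.004,0.11,-0.15],"dr": [0,0,0]},
    {"jaw": -0.2,"slide": [0.004,0.11,-0.28],"dr": [0,0,0]},
    {"jaw": -0.2,"slide": [0.004,0.11,-0.38],"dr": [0,0,0]},
    {"jaw": -0.2,"slide": [0.004,0.11,-0.38],"dr": [0,0,0]},
    {"jaw": -1,"slide": [0.004,0.11,-0.38],"dr": [0,0,0]},
    {"jaw": -1,"slide": [0.004,0.11,-0.38],"dr": [0,0,0]},
    {"jaw": -1,"slide": [0.004,0.11,-0.38],"dr": [0,0,0]},
    {"jaw": -1,"slide": [0.004,0.11,-0.38],"dr": [0,0,0]},
    {"jaw": -1,"slide": [0.004,0.11,-0.38],"dr": [0,0,0]},
  ],
)

```text
time_s: 8.2
ee_pos: [0.5234, -0.1002, 0.1583]
eef_rot: [0.714, 0.7, -0.0, 0.001]
force: [-2.8, -2.0, 3.4]
width: 0.119
```

Emit:
drive_tool(
  moves=[
    {"jaw": -1,"slide": [0,0,0.03],"dr": [0,0,0]},
    {"jaw": -1,"slide": [0,0,0.06],"dr": [0,0,0]},
    {"jaw": -1,"slide": [0,0,0.08],"dr": [0,0,0]},
    {"jaw": -1,"slide": [0,0,0.08],"dr": [0,0,0]},
  ],
)

```text
time_s: 8.6
ee_pos: [0.5234, -0.0999, 0.1741]
eef_rot: [0.714, 0.7, 0.0, 0.0]
force: [-2.4, -2.5, -1.8]
width: 0.12
```

```bash
python3 - <<'E'
from h import *
st=bot.observe();print(st["ee_pos"],st["force"],st["time_s"],st["width"],st["eef_rot"])
p,d=bot.grab_frame("wrist")
cv2.imwrite("pics/w7.png",cv2.resize(p[100:350,150:400,::-1],(600,600)))
E
```

```text
[ 0.52337157 -0.09989432  0.17414963] [-2.41422432 -2.48772131 -1.75465564] 8.6 0.12029143729617092 [7.14181508e-01 6.99960504e-01 1.44160532e-05 2.57740830e-04]
```

View pics/w7.png

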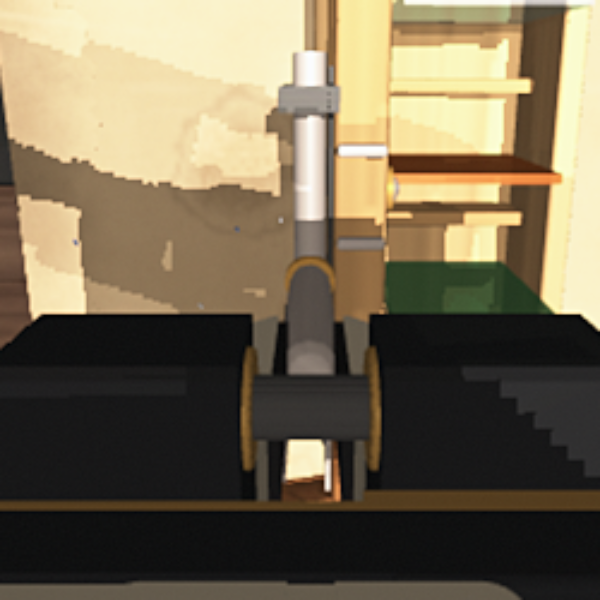

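The bolt is held and raised about 16 mm; the force now reads its weight. I draw it next.

Emit:
drive_tool(
  moves=[
    {"jaw": -1,"slide": [0,0.04,0],"dr": [0,0,0]},
    {"jaw": -1,"slide": [0.001,0.08,0],"dr": [0,0,0]},
    {"jaw": -1,"slide": [0.002,0.12,0],"dr": [0,0,0]},
    {"jaw": -1,"slide": [0.003,0.16,0],"dr": [0,0,0]},
    {"jaw": -1,"slide": [0.004,0.19,0],"dr": [0,0,0]},
    {"jaw": -1,"slide": [0.004,0.19,0],"dr": [0,0,0]},
    {"jaw": -1,"slide": [0.004,0.19,0],"dr": [0,0,0]},
  ],
)

```text
time_s: 9.35
ee_pos: [0.524, -0.0607, 0.1734]
eef_rot: [0.714, 0.7, 0.0, -0.001]
force: [-2.2, 1.6, -2.0]
width: 0.123
```

```bash
python3 - <<'E'
from h import *
st=bot.observe();print(st["ee_pos"],st["force"],st["time_s"],st["width"],st["eef_rot"])
p,d=bot.grab_frame("wrist")
cv2.imwrite("pics/w8.png",cv2.resize(p[100:350,150:400,::-1],(600,600)))
E
```

```text
[ 0.5240424  -0.06074677  0.17342697] [-2.23118637  1.63801984 -1.99003344] 9.35 0.12311678774827449 [ 7.13981188e-01  7.00164512e-01  3.72642367e-04 -6.16754038e-04]
```

View pics/w8.png

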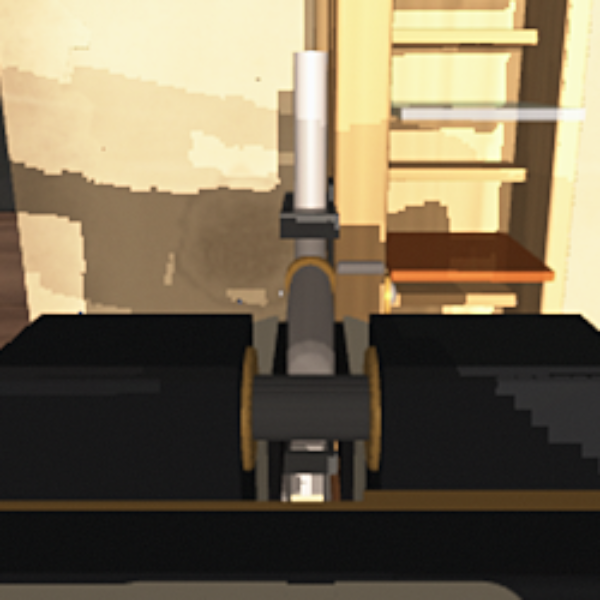

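The bolt is drawn about 39 mm; the rod end has passed the bracket. I now swing the gate along its arc, turning the tool with it.

Emit:
drive_tool(
  moves=[
    {"jaw": -1,"slide": [-0.026,0.004,0],"dr": [0,0,-0.009]},
    {"jaw": -1,"slide": [-0.052,0.008,0],"dr": [0,0,-0.018]},
    {"jaw": -1,"slide": [-0.104,0.019,0],"dr": [0,0,-0.036]},
    {"jaw": -1,"slide": [-0.155,0.031,0],"dr": [0,0,-0.054]},
    {"jaw": -1,"slide": [-0.206,0.048,0],"dr": [0,0,-0.072]},
    {"jaw": -1,"slide": [-0.256,0.067,0],"dr": [0,0,-0.09]},
    {"jaw": -1,"slide": [-0.28,0.077,0],"dr": [0,0,-0.099]},
    {"jaw": -1,"slide": [-0.304,0.088,0],"dr": [0,0,-0.108]},
    {"jaw": -1,"slide": [-0.304,0.088,0],"dr": [0,0,-0.108]},
    {"jaw": -1,"slide": [-0.304,0.088,0],"dr": [0,0,-0.108]},
    {"jaw": -1,"slide": [-0.304,0.088,0],"dr": [0,0,-0.108]},
  ],
)

```text
time_s: 10.5
ee_pos: [0.4639, -0.0446, 0.1737]
eef_rot: [0.822, 0.569, 0.0, 0.0]
force: [4.1, -1.1, -1.0]
width: 0.119
```

```bash
python3 - <<'E'
from h import *
np.set_printoptions(precision=4,suppress=True)
st=bot.observe();print(st["ee_pos"],st["force"],st["time_s"],st["width"],st["eef_rot"],st["joint_velocities"])
p,d=bot.grab_frame("wrist");p2,d2=bot.grab_frame("top")
np.savez("pics/w9.npz",p=p,d=d,p2=p2,d2=d2,ee_pos=st["ee_pos"],eef_rot=st["eef_rot"])
cv2.imwrite("pics/w9.png",np.hstack([cv2.resize(p[100:350,150:400,::-1],(400,400)),cv2.resize(p2[160:280,230:450,::-1],(400,400))]))
P=pts("wrist",d,st)
m=(P[...,2]>0.122)&(P[...,2]<0.138)&(P[...,0]>0.44)&(P[...,0]<0.58)&(P[...,1]<0.1)&(P[...,1]>0.0)
G=P[m];print(len(G))
xs=np.array([(y,g[:,0].mean(),g[:,0].min(),g[:,0].max()) for y in np.arange(0,.1,.01) for g in [G[abs(G[:,1]-y)<.005]] if len(g)>5]);print(xs,np.polyfit(xs[:,0],xs[:,1],1))
E
```

```text
[ 0.4639 -0.0446  0.1737] [ 4.0903 -1.0533 -1.0153] 10.5 0.11932301567590947 [0.8221 0.5694 0.0003 0.0005] [0.0014 0.0031 0.0033 0.0004 0.0019 0.0026]
4181
[[0.     0.4926 0.475  0.5099]
 [0.01   0.4957 0.477  0.5134]
 [0.02   0.4994 0.4808 0.5167]
 [0.03   0.5089 0.4846 0.521 ]
 [0.04   0.5133 0.5022 0.5245]
 [0.05   0.5169 0.506  0.5278]
 [0.06   0.5207 0.5097 0.5321]
 [0.07   0.5244 0.5134 0.5354]
 [0.08   0.5283 0.517  0.5396]
 [0.09   0.5314 0.5212 0.542 ]] [0.4488 0.493 ]
```

View pics/w9.png

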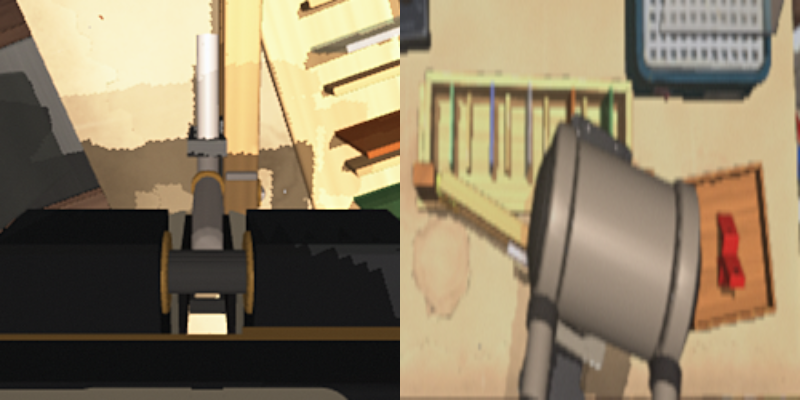

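The gate line lies at 0.347 rad, so it is open about 0.327 rad, putting the edge about 83 mm out. The knob is held with a 4 N spring reaction and the clip is in the tray. One short hold to check it is steady, then hand in.

Emit:
drive_tool(
  moves=[
    {"jaw": -1,"slide": [0,0,0],"dr": [0,0,0]},
    {"jaw": -1,"slide": [0,0,0],"dr": [0,0,0]},
    {"jaw": -1,"slide": [0,0,0],"dr": [0,0,0]},
    {"jaw": -1,"slide": [0,0,0],"dr": [0,0,0]},
  ],
)

```text
time_s: 11.0
ee_pos: [0.4633, -0.0442, 0.1735]
eef_rot: [0.822, 0.569, -0.0, 0.0]
force: [3.6, -1.0, -1.6]
width: 0.12
```

```bash
python3 - <<'E'
from h import *
st=bot.observe();print(st["ee_pos"],st["force"],st["time_s"],st["width"],abs(st["joint_velocities"]).max())
if abs(st["ee_pos"]-np.array([.4639,-.0446,.1737])).max()<.004 and st["width"]>.1: print(bot.close_job())
E
```

```text
[ 0.46331589 -0.04424305  0.17347853] [ 3.55725232 -0.99718078 -1.63107602] 11.0 0.12028307466469489 0.002030336840576759
the job is handed in; nothing more can be done
None
```

I handed the job in at 11.0 s of the 51 s allowed, with the gripper still holding the gate ajar by the knob. No verdict is reported.

- **Clip:** I pulled it straight up off the gate, lowered it until it touched the tray floor (2.8 N), and let go. It then tipped onto its side in the middle of the tray; its highest point is about 65 mm above the worktop.
- **Bolt:** I lifted it about 16 mm and drew it back about 39 mm. The rod end can be seen to have moved past its bracket.
- **Gate:** it is open about 0.33 rad, which puts the free edge about 83 mm out. The spring reads about 3.6 N on the gripper, and the arm was still at the last check (fastest joint 0.002 rad/s).
- **Spool and pot:** I never worked near them, but I did not identify them or measure them afterwards.

One move was refused because its rows lacked "dr"; I sent it again with no harm done. The jaw opening read about 1.5 to 3 mm less than the parts' given thickness, but both grips held.

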